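Set up the drip tray for pouring resin back into its bottle

ROBOT

A 6-joint arm with a two-finger parallel gripper is mounted at the origin on the work surface. World frame = base frame: x ahead of the robot, y to its left, z up, the work surface at z = 0. Lengths are in mm, angles in rad, forces in N, time in s.
With the tool pointing down it reaches from about 350 to 775 mm from the base axis. Payload 7.3 kg.
Tool frame: the origin (TCP) lies between the finger pads; the fingertips stand 11 mm ahead of it and the grasp point (between the pads) lies 8 mm behind it; z points along the fingers, y is the direction in which the jaws open and shut (so a half turn about z gives the same grasp; the last joint's range is limited). The gripper opens to 92 mm and grips with 3 to 60 N. Pads are 19 mm wide; open, the fingers measure 130 mm over their backs; the gripper's body (75 mm by 190 mm) begins 47 mm behind the grasp point.
Start: joints at [1.066, 0.342, 1.524, -0, 1.275, -0.146], TCP at [184.34, 491.592, 237.741] pointing down, gripper open.
Joint ranges: [-2.53, 2.53], [-0.77, 2.02], [0.04, 2.7], [-1, 4.14], [0.28, 2.66], [-3.11, 3.11]. Speed limits (rad/s): [2.57, 2.57, 3.14, 3.14, 3.14, 3.14].

INTERFACE

Orientations are given as a 3x3 rotation matrix whose columns are the frame's x, y, z axes.
In Python, from cell import robot, viewer, workorder gives the robot as it stands.
- The arm moves only by the shell command python3 -m creep 'ROWS' [OPENING] [FORCE]. ROWS is a JSON object of lists of equal length, an entry for each row: "slide": the shift along the tool's x, y, z in mm, a list of three; "yaw": the turn about the tool's z in degrees. A call has 1 to 12 rows; each row shifts and turns the commanded pose from where the row before left it, along the tool's axes as they then stand; what a row does not reach is not made up. A row lasts 1/8 s, in which the tool goes at most 62.5 mm and 10.7 degrees, less where a joint would pass 70% of its speed; a pose out of reach is approached as far as the arm can. A call is refused whole if a number of a shift passes 62.5 or a number of a turn 10.7, either way. A call with a gripper value outside its range is refused whole. OPENING is the opening, from 0 (shut) to 1 (fully open), set as the call begins (- or left out, the last holds). The fingers move at their own pace and stop on an object; FORCE is the grip in N (left out, the last holds). Time passes only in rows, so rows that do not move let the fingers close. It gives the time, the measured TCP pose, the force and the opening at its end, in the units of the state.
- robot.read_state(): the state, without advancing time (a new reading comes with each control period).
- viewer.get_image(name): name is "scene" or "top" or "wrist"; returns the picture (420x560x3 uint8, red, green, blue); there is no depth.
- viewer.get_calibration(name): a dict with "fx", "fy", "cx", "cy" (pixels), "xyz" and "attitude" of the camera in the world. Camera axes: x right, y down, z forward; pixel columns grow to the right and rows downward; lengths in mm; the calibration is good to about 2 mm. A picture is of the moment at which its call begins: read the wrist's pose just before it. get_calibration takes no time and is no camera call; for the wrist camera it gives the pose at the moment of the call.
- workorder.sign_off(): hands the job in, once; it reports no verdict.
The state is a dict: "clock": time; "joints": joint angles; "joint_vel": joint speeds; "tau": joint torques, N m; "ee_pos": TCP position; "tool_rot": TCP orientation; "ft_force": force on the tool from outside, world axes, zero at the start; "torque": the same for the moment, N m; "gripper_width": finger opening in mm.
Only numpy, scipy, OpenCV 4.12 (cv2) and the standard library are available. Lean on these libraries where they do the work, as an engineer would, in place of code of your own. Each camera call takes 0.05 s, during which the arm holds its last target. There are 200 camera calls.

TASK

Get the white drip tray ready for pouring the leftover resin back: stand the open bottle in the middle of the tray, its funnel upright in its neck and the strainer hanging in the funnel. Lay the loose screw cap flat on the tray floor to the left of the bottle and the scraper flat on the tray floor to its right, pointing front to back along the tray's short side, each level with the bottle and about half-way between it and the tray's end (left and right as seen from the robot). Never tip the open bottle, and leave the capped bottle and the dental model where they stand.

Things in the scene. Friction and masses are not known exactly. Their poses are not given: they have to be found in the camera images.
- tray: White plastic drip tray, fixed, a shallow rectangle 160 mm (x axis, front to back) by 250 mm (y axis), rolled rim 16.5 mm above the bench, walls and floor 4 mm thick. Origin: centre of its underside on the bench, so its floor is at 4 mm. x points away from the robot, y to the left as seen from the robot; turned by up to 0.12 rad.
- bottle_c (a point): The open resin bottle: black, upright, paper label, no cap. 142 mm high: round body 66 mm in diameter up to 100 mm, shoulder, neck 38 mm in diameter from 116 to 142 mm with a 29 mm bore, open at the top, 26 mm deep. 0.2 to 0.35 kg. Point on its axis, 71 mm above its base; z up.
- funnel_c (a point): White funnel, 70 mm high, mouth up in a fixed amber jar (60 wide, 62 mm high). Upward: spout 22 mm in diameter, 0-26 mm, its lowest 12 mm tapering to 16 wide; flat flange 40 wide, 26-30 mm, whose underside rests on the jar's rim, later on the bottle's; cone; collar 64 mm outside, 58 inside, 52-70 mm, to grip. 45 g. Point on its axis, 35 mm above the spout's tip; z up.
- strainer_c (a point): Steel strainer insert, 74 mm high, upright on the bench: basket 34 mm in diameter at the bottom, 48 mm at 28 mm; flat rim 68 mm in diameter, 28-31 mm, whose underside rests on the funnel's upper edge; central stem with a black round grip 14 mm in diameter, 44-74 mm. 40 to 65 g. Point on its axis, 37 mm above its bottom; z up.
- cap_c (a point): The open bottle's screw cap, lying flat on the bench by itself: grey, round, ribbed, 44 to 45 mm in diameter, 20 mm high, 18 g. Point: its centre, 10 mm above its underside; z up.
- scraper_c (a point): Grey plastic tank scraper lying flat, 110 mm long along its x axis, 30 g: handle 18 mm wide, 12 mm thick, from -55 to +18 mm; blade 46 mm wide, 5 mm thick, from +18 to +55 mm. Point: middle of its length, 6 mm above its underside, by its centre of mass; x from handle to blade, z up. At the start x points away from the robot within 0.35 rad.
- capped_c (a point): A full, closed resin bottle, not part of the job: same black body as the open one, but with a grey cap 44 mm in diameter on top, 144 mm high. Point on its axis, 72 mm above its base.
- model_c (a point): A printed dental arch model, not part of the job: beige horseshoe about 60 by 60 mm and 20 mm high. Point near its middle, 10 mm above the bench.

How it is judged (in metres and radians):
At the end, for the whole second after the job is handed in: Upright bottle within 18 mm of tray middle; funnel (6 mm) and strainer (9 mm) seated on its axis within 0.09 rad; flat on the tray floor: cap 54-100 mm left, scraper 40-105 mm right of the middle, both within 25 mm front to back, scraper within 0.26 rad of the short side; all at rest (horizontal distance between bottle_c and tray below 0.018 m and angle between bottle_c's own z axis and vertical below 0.07 rad and z of bottle_c in the frame of tray between 0.07 and 0.08 m and horizontal distance between funnel_c and bottle_c below 0.006 m and angle between each of funnel_c, strainer_c's own z axis and vertical below 0.09 rad and z of funnel_c in the frame of bottle between 0.146 and 0.156 m and horizontal distance between strainer_c and funnel_c below 0.009 m and z of strainer_c in the frame of funnel between 0.074 and 0.084 m and y of cap_c in the frame of tray between 0.054 and 0.1 m and x of cap_c in the frame of tray between -0.025 and 0.025 m and z of cap_c in the frame of tray between 0.01 and 0.018 m and angle between cap_c's own z axis and vertical below 0.15 rad and y of scraper_c in the frame of tray between -0.105 and -0.04 m and x of scraper_c in the frame of tray between -0.025 and 0.025 m and z of scraper_c in the frame of tray between 0.006 and 0.016 m and angle between the x axis of scraper_c and the x axis of tray, either way round below 0.26 rad and linear speed of each of bottle, funnel, strainer, cap, scraper below 0.02 m/s); the robot touches nothing.
It fails at once if the open bottle is tipped by more than 0.35 rad (angle between bottle_c's own z axis and vertical above 0.35 rad).
It fails at once if the capped bottle is moved by more than 20 mm (distance of capped_c from where it was at the start of the episode above 0.02 m).
It fails at once if the dental model is moved by more than 20 mm (distance of model_c from where it was at the start of the episode above 0.02 m).
It also fails if it takes over 115 s, if anything falls off the work surface, if the arm or the gripper's body presses on something with over 40 N, if the wrist force passes 120 N, or if a joint passes its speed limit or range.

## Working session

There is one attempt and no reset: what is moved stays moved. The work goes in short steps, Python scripts to look and compute and a shell command to move; the robot and the scene stay as the last step left them, time stands still between calls to the robot, and variables do not carry over. Pictures are saved under pics/ and viewed, about 12 in all and at most 16, crops included, and the job is handed in when it is done.

```bash
ls; mkdir -p pics; python3 - <<'E'
from cell import robot, viewer
import cv2
s=robot.read_state(); print(s['clock'],s['ee_pos'],s['tool_rot'],s['gripper_width'])
for n in('scene','top'):
    c=viewer.get_calibration(n);print(n,c)
    cv2.imwrite(f'pics/{n}0.png',viewer.get_image(n)[:,:,::-1])
print(viewer.get_calibration('wrist'))
E
```

```text
pics
0.0 [184.14734632 491.23353288 237.05260143] [[-9.36310110e-01  3.51173466e-01 -7.58282357e-04]
 [ 3.51174201e-01  9.36309196e-01 -1.33070592e-03]
 [ 2.42678134e-04 -1.51224261e-03 -9.99998827e-01]] 92.01400778108612
scene {'fx': 504.1809437144126, 'fy': 504.1809437144126, 'cx': 287.67457644815886, 'cy': 211.56874942337583, 'xyz': array([1310.07095641,  486.2004512 ,  957.0865777 ]), 'attitude': array([[-0.54891933,  0.56684133, -0.61431139],
       [ 0.83579731,  0.3822516 , -0.39411493],
       [ 0.01142088, -0.72977711, -0.68358974]])}
top {'fx': 394.9887020557064, 'fy': 394.9887020557064, 'cx': 281.22613786207455, 'cy': 210.12402893378945, 'xyz': array([ 423.26715738,    1.15998457, 1073.08392277]), 'attitude': array([[ 0.00790997, -0.99434619,  0.10589185],
       [-0.9999631 , -0.00751047,  0.00417102],
       [-0.00335214, -0.10592094, -0.9943689 ]])}
{'fx': 351.79638819025246, 'fy': 351.79638819025246, 'cx': 278.8882038485055, 'cy': 206.65553134056125, 'xyz': array([122.83692389, 514.13624868, 383.73051099]), 'attitude': array([[ 0.35095523,  0.9082011 ,  0.22803766],
       [ 0.93639011, -0.33986918, -0.08753576],
       [-0.0019971 ,  0.24425335, -0.9697094 ]])}
```

View pics/scene0.png

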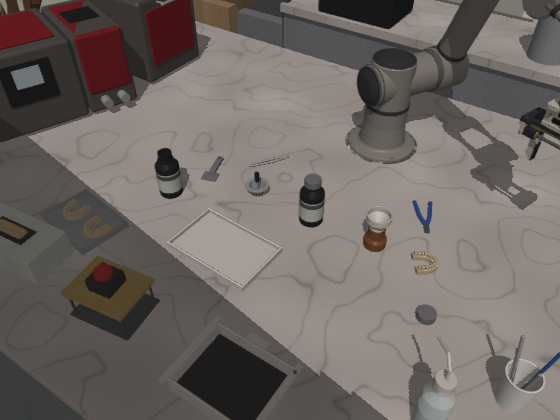

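View pics/top0.png

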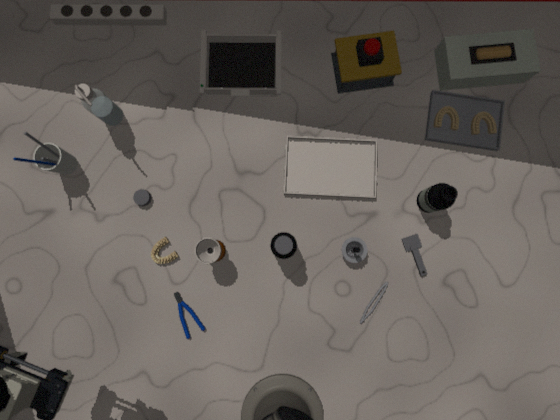

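The scene view shows the open bottle at (170,175), the capped one at (312,200), the strainer at (258,183), the funnel in its jar at (377,225) and the cap at (427,314). In the top view the tray is at (331,168), open bottle (437,197), strainer (355,250), scraper (414,250), funnel (209,250) and cap (143,199). Next I measure these.

```bash
cat > h.py <<'E'
import numpy as np, cv2
from cell import robot, viewer
def ray(c,uv,z):
    d=c['attitude']@np.array([(uv[0]-c['cx'])/c['fx'],(uv[1]-c['cy'])/c['fy'],1.])
    return c['xyz']+d*(z-c['xyz'][2])/d[2]
def proj(c,p):
    q=c['attitude'].T@(np.asarray(p,float)-c['xyz']); return np.array([c['fx']*q[0]/q[2]+c['cx'],c['fy']*q[1]/q[2]+c['cy']])
def comp(m,seed,r=40):
    """contour of the mask whose centre is nearest seed (within r px), largest preferred"""
    cs,_=cv2.findContours(m.astype(np.uint8)*255,cv2.RETR_EXTERNAL,cv2.CHAIN_APPROX_NONE)
    cs=[k for k in cs if cv2.contourArea(k)>15 and np.hypot(*(np.array(cv2.minEnclosingCircle(k)[0])-seed))<r]
    return max(cs,key=cv2.contourArea) if cs else None
def shot(name,fn):
    c=viewer.get_calibration(name); im=viewer.get_image(name); cv2.imwrite(fn,im[:,:,::-1]); return c,im
def go(p,yaw=None):
    """shift (tool axes) from the present TCP to world p"""
    s=robot.read_state(); R=np.array(s['tool_rot']); print('t',s['clock'],'pos',np.round(s['ee_pos'],1),'slide',np.round(R.T@(np.asarray(p)-s['ee_pos']),1),'ang y',round(np.degrees(np.arctan2(R[1,1],R[0,1])),1))
E
python3 - <<'E'
from h import *
c=viewer.get_calibration('top'); im=cv2.imread('pics/top0.png'); hsv=cv2.cvtColor(im,cv2.COLOR_BGR2HSV)
for n,u in dict(tray=(331,168),bot=(437,197),str=(355,250),scr=(414,250),fun=(209,250),cap=(143,199),capd=(284,245)).items():
    print(n,u,im[u[1],u[0]],np.round(ray(c,u,dict(tray=4,bot=142,str=30,scr=6,fun=106,cap=20,capd=144)[n]),0))
print(im[215,240],im[120,330],im[170,300])
a=im[130:290,270:470]; cv2.imwrite('pics/crop1.png',cv2.resize(a,None,fx=4,fy=3.75,interpolation=cv2.INTER_CUBIC))
g=cv2.cvtColor(im,cv2.COLOR_BGR2GRAY)
for t in(170,180,190,200,210):
    k=comp(g>t,(331,168),30)
    if k is not None: print(t,cv2.contourArea(k),cv2.minAreaRect(k))
for n,s,z in(('bot',(437,197),142),('scr',(414,255),6),('cap',(143,199),20)):
  for t in(60,90,110,120,130):
    k=comp(g<t,s,25)
    if k is not None: print(n,t,cv2.minAreaRect(k))
E
```

```text
tray (331, 168) [136 144 149] [ 655. -130.    4.]
bot (437, 197) [10 11 12] [ 557. -365.  142.]
str (355, 250) [13 13 17] [ 431. -189.   30.]
scr (414, 250) [80 77 79] [ 432. -352.    6.]
fun (209, 250) [33 31 35] [427. 180. 106.]
cap (143, 199) [80 79 82] [563. 378.  20.]
capd (284, 245) [84 81 83] [440.  -2. 144.]
[113 119 127] [63 68 71] [136 144 152]
bot 60 ((436.5365905761719, 197.1707305908203), (26.680038452148438, 41.06770706176758), 77.90524291992188)
bot 90 ((434.5006103515625, 208.92510986328125), (39.52434539794922, 54.693817138671875), 9.926244735717773)
bot 110 ((434.330810546875, 208.8953857421875), (40.2138671875, 56.319114685058594), 9.92624568939209)
scr 90 ((416.2876892089844, 256.26708984375), (42.837059020996094, 16.5028018951416), 69.44395446777344)
scr 110 ((416.050048828125, 256.6500244140625), (44.27188491821289, 18.024978637695312), 71.56504821777344)
cap 60 ((146.47999572753906, 200.86000061035156), (7.000000476837158, 15.600001335144043), 36.869895935058594)
cap 90 ((143.0, 199.0), (21.21320343017578, 16.970561981201172), 45.0)
cap 110 ((143.0, 199.49998474121094), (22.389768600463867, 18.95575714111328), 74.05460357666016)
```

View pics/crop1.png

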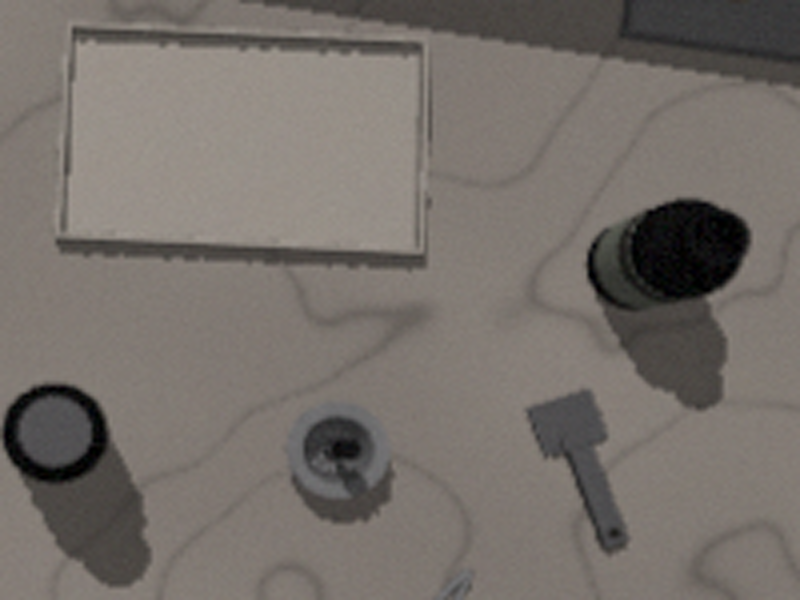

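```bash
python3 - <<'E'
from h import *
c=viewer.get_calibration('top')
k=[(72,25),(428,38),(425,257),(58,241)]
P=np.array([ray(c,(270+x/4,130+y/3.75),16.5) for x,y in k])
print(P.round(0)); print(P.mean(0))
d=P[0]-P[1]; e=P[0]-P[3]; f=P[1]-P[2]; print([np.hypot(*v[:2]).round(0) for v in(d,e,f,P[3]-P[2])], np.arctan2(-d[0],d[1]),np.arctan2(e[1],e[0]),np.arctan2(f[1],f[0]))
s=robot.read_state(); R=s['tool_rot']
go((563,378,150))
E
python3 -m creep '{"slide":[[0,0,5]],"yaw":[10.7]}'
```

```text
[[ 739.  -11.   16.]
 [ 731. -255.   16.]
 [ 569. -250.   16.]
 [ 579.   -3.   16.]]
[ 654.33033724 -129.98393644   16.5       ]
[np.float64(244.0), np.float64(160.0), np.float64(162.0), np.float64(248.0)] -0.033035679709042955 -0.05305632450489918 -0.030253411889689826
t 0.1 pos [184.2 491.3 237.1] slide [-394.5   27.1   87. ] ang y 69.4
clock: 0.22
ee_pos: [184.3, 491.5, 232.5]
tool_rot: [[-0.853, 0.522, -0.0], [0.522, 0.853, -0.0], [-0.0, -0.0, -1.0]]
ft_force: [-0.4, 0.1, 0.1]
gripper_width: 91.7
```

```bash
python3 -m creep '{"slide":[[0,0,0],[0,0,0],[0,0,0],[0,0,0],[0,0,0],[0,0,0]],"yaw":[10.1,10.1,10.1,10.1,10.1,10.1]}' >/dev/null
python3 -m creep '{"slide":[[-14,50,-5],[-14,50,0],[-14,50,0],[-14,50,0],[-14,50,0],[-14,50,0],[-14,50,0],[0,30,0],[0,0,0]],"yaw":[0,0,0,0,0,0,0,0,0]}'
python3 - <<'E'
from h import *
c,im=shot('wrist','pics/w1.png')
go((563,378,150))
hsv=cv2.cvtColor(im,cv2.COLOR_RGB2GRAY); print(proj(c,(563,378,20)))
E
```

```text
clock: 2.1
ee_pos: [562.6, 380.2, 236.1]
tool_rot: [[0.035, 0.999, -0.001], [0.999, -0.035, -0.001], [-0.001, -0.001, -1.0]]
ft_force: [-0.5, -0.1, -0.8]
gripper_width: 91.8
t 2.15 pos [561.2 380.8 236.4] slide [-2.7  2.1 86.4] ang y -1.9
[279.88917006 183.86262406]
```

View pics/w1.png

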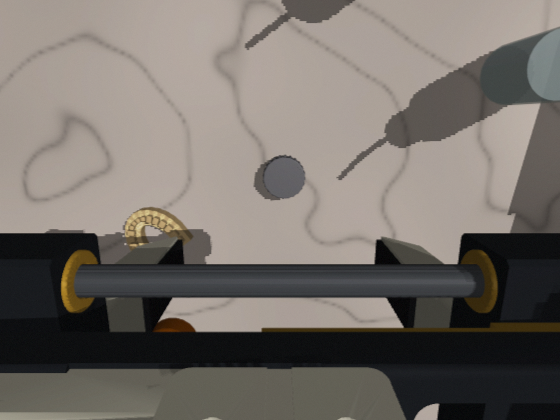

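The wrist view shows the cap's top at about (284,177), with the model at (158,225) and the jar below the gripper bar. I cast that onto z=20 using the contour.

```bash
python3 - <<'E'
from h import *
c=viewer.get_calibration('wrist'); im=cv2.imread('pics/w1.png'); h=cv2.cvtColor(im,cv2.COLOR_BGR2HSV)
print(h[176,284],h[185,262],h[150,284],h[175,270])
m=(h[:,:,1]<35)&(h[:,:,2]<125)
for t in(100,110,125):
    k=comp((h[:,:,1]<40)&(h[:,:,2]<t)&(h[:,:,2]>80),(284,176),30)
    if k is not None:(u,r)=cv2.minEnclosingCircle(k);p=ray(c,u,20);print(t,u,r,p.round(1));
p=ray(c,(284,176.5),20);print(p);go((p[0],p[1],14))
E
```

```text
[135   5  99] [11 22 91] [ 12  25 171] [130   8  99]
100 (277.3715515136719, 181.0045928955078) 22.92259979248047 [558.9 381.7  20. ]
110 (278.8050842285156, 178.3038787841797) 25.971675872802734 [560.5 384.5  20. ]
125 (278.5724182128906, 177.3738250732422) 26.04266929626465 [560.3 385.5  20. ]
[566.00353682 386.24670586  20.        ]
t 2.15 pos [561.2 380.8 236.4] slide [  5.8   5.1 222.4] ang y -1.9
```

```bash
python3 - <<'E'
from h import *
c=viewer.get_calibration('wrist'); im=cv2.imread('pics/w1.png'); h=cv2.cvtColor(im,cv2.COLOR_BGR2HSV)
k=comp((h[:,:,1]<14)&(h[:,:,2]<125),(284,176),30);(u,r)=cv2.minEnclosingCircle(k);print(u,r,ray(c,u,20).round(1), r/c['fx']*(c['xyz'][2]-20)*2, cv2.boundingRect(k))
c=viewer.get_calibration('top'); im=cv2.imread('pics/top0.png'); h=cv2.cvtColor(im,cv2.COLOR_BGR2HSV)
k=comp((h[:,:,1]<14)&(h[:,:,2]<110),(143,199),15);(u,r)=cv2.minEnclosingCircle(k);print(u,r,ray(c,u,20).round(1),cv2.boundingRect(k))
E
python3 -m creep '{"slide":[[3,2,50],[3,2,50],[0,0,0]],"yaw":[0,0,0]}' 0.8
python3 - <<'E'
from h import *
c,im=shot('wrist','pics/w2.png'); im=im[:,:,::-1]; h=cv2.cvtColor(np.ascontiguousarray(im),cv2.COLOR_BGR2HSV)
q=proj(c,(565,386,20));print(q)
k=comp((h[:,:,1]<14)&(h[:,:,2]<125),q,40)
if k is not None:
  (u,r)=cv2.minEnclosingCircle(k);p=ray(c,u,20);print(u,r,p.round(1),r/c['fx']*(c['xyz'][2]-20)*2,cv2.boundingRect(k));go((p[0],p[1],14))
E
```

```text
(283.0, 176.5) 21.66227912902832 [565.  386.3  20. ] 44.70132081959991 (263, 155, 42, 44)
(141.58824157714844, 197.0) 8.646352767944336 [568.1 382.   20. ] (133, 190, 18, 16)
clock: 2.52
ee_pos: [561.6, 386.6, 133.6]
tool_rot: [[0.031, 0.999, -0.009], [1.0, -0.031, -0.004], [-0.005, -0.009, -1.0]]
ft_force: [-0.6, -0.8, 0.5]
gripper_width: 73.7
[285.02370516 205.79966183]
(288.45037841796875, 205.0229034423828) 29.530344009399414 [567.6 386.5  20. ] 43.626720275563336 (260, 176, 58, 59)
t 2.575 pos [563.5 387.4 137.1] slide [ -0.6   4.5 123. ] ang y -1.8
```

```bash
python3 -m creep '{"slide":[[0,2,50],[0,1,50],[0,0,15],[0,0,7],[0,0,0]],"yaw":[0,0,0,0,0]}'
python3 -m creep '{"slide":[[0,0,0],[0,0,0],[0,0,0],[0,0,0],[0,0,0]],"yaw":[0,0,0,0,0]}' 0.3 20
python3 -m creep '{"slide":[[0,0,-30],[0,0,-40],[0,0,-30],[0,0,0]],"yaw":[0,0,0,0]}'
python3 - <<'E'
from h import *
a=-.037; p=np.array([654,-130])+77*np.array([-np.sin(a),np.cos(a)]); print(p); go((*p,115))
E
```

```text
clock: 3.2
ee_pos: [569.2, 387.8, 18.0]
tool_rot: [[0.032, 0.999, 0.003], [0.999, -0.032, 0.002], [0.002, 0.003, -1.0]]
ft_force: [-0.2, -0.3, -0.1]
gripper_width: 73.7
clock: 3.82
ee_pos: [568.3, 387.2, 16.1]
tool_rot: [[0.032, 0.999, 0.0], [0.999, -0.032, 0.0], [0.0, 0.0, -1.0]]
ft_force: [-0.2, -0.0, 3.3]
gripper_width: 43.5
clock: 4.32
ee_pos: [569.5, 387.8, 118.6]
tool_rot: [[0.032, 0.999, 0.005], [0.999, -0.032, 0.003], [0.003, 0.005, -1.0]]
ft_force: [-0.2, 0.3, 0.4]
gripper_width: 43.1
[656.84835    -53.05270049]
t 4.325 pos [569.5 387.8 118.6] slide [-437.8  101.6    2.8] ang y -1.9
```

```bash
python3 -m creep '{"slide":[[-54,12,0],[-54,12,0],[-54,13,0],[-54,13,0],[-54,13,0],[-54,13,0],[-54,13,0],[-59,13,0],[0,0,0]],"yaw":[0,0,0,0,0,0,0,0,0]}'
python3 - <<'E'
from h import *
c,im=shot('wrist','pics/w3.png'); go((657,-53,20))
a=-.037;R=np.array([[np.cos(a),-np.sin(a)],[np.sin(a),np.cos(a)]]); im=np.ascontiguousarray(im[:,:,::-1])
for x in(-80,80):
  for y in(-125,125):
    q=R@[x,y]+[654,-130]; u=proj(c,(*q,16.5)); print(x,y,u.round(0)); cv2.circle(im,tuple(int(v) for v in u),3,(0,0,255),1)
cv2.imwrite('pics/w3b.png',im)
E
```

```text
clock: 5.45
ee_pos: [655.6, -57.7, 113.7]
tool_rot: [[0.038, 0.999, -0.002], [0.999, -0.038, -0.0], [-0.001, -0.002, -1.0]]
ft_force: [0.0, 0.5, -0.4]
gripper_width: 43.2
t 5.5 pos [655.2 -55.  113.8] slide [ 2.1  1.9 93.8] ang y -2.1
-80 -125 [187. 434.]
-80 125 [164. 137.]
80 -125 [375. 434.]
80 125 [399. 136.]
```

View pics/w3b.png

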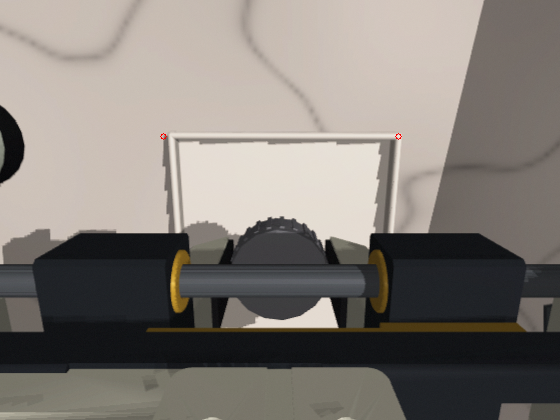

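The tray corners project at (164,137) and (399,136) and appear at (168,136) and (399,136), so the tray pose holds to about 2 mm. The cap is held level. Lowering it.

```bash
python3 -m creep '{"slide":[[1,1,45],[1,1,30],[0,0,12],[0,0,5],[0,0,0],[0,0,0]],"yaw":[0,0,0,0,0,0]}'
python3 -m creep '{"slide":[[0,0,0],[0,0,0],[0,0,0]],"yaw":[0,0,0]}' 0.65
python3 -m creep '{"slide":[[0,0,-20],[0,0,-40],[0,0,-50],[0,0,-20],[0,0,0]],"yaw":[0,0,0,0,0]}'
python3 - <<'E'
from h import *
c,im=shot('wrist','pics/w4.png'); h=cv2.cvtColor(im,cv2.COLOR_RGB2HSV);q=proj(c,(657,-53,24));print(q)
k=comp((h[:,:,1]<16)&(h[:,:,2]<125),q,40)
if k is not None:
  (u,r)=cv2.minEnclosingCircle(k);print(u,r,ray(c,u,24))
go((432,-352,200))
# scraper from the top view
c=viewer.get_calibration('top'); im=cv2.imread('pics/top0.png'); h=cv2.cvtColor(im,cv2.COLOR_BGR2HSV)
k=comp((h[:,:,1]<22)&(h[:,:,2]<100),(414,255),20); r=cv2.minAreaRect(k);print(r)
b=[ray(c,u,5)[:2] for u in cv2.boxPoints(r)];print(np.round(b,0),np.mean(b,0))
E
```

```text
clock: 6.25
ee_pos: [658.7, -51.1, 25.0]
tool_rot: [[0.032, 0.999, 0.002], [0.999, -0.032, -0.0], [-0.0, 0.002, -1.0]]
ft_force: [-0.2, 0.2, -1.1]
gripper_width: 43.1
clock: 6.62
ee_pos: [658.1, -51.1, 23.9]
tool_rot: [[0.033, 0.999, 0.0], [0.999, -0.033, 0.0], [0.0, 0.0, -1.0]]
ft_force: [0.0, 0.5, 0.1]
gripper_width: 58.9
clock: 7.25
ee_pos: [659.2, -51.2, 157.2]
tool_rot: [[0.032, 0.999, 0.006], [0.999, -0.032, -0.001], [-0.001, 0.006, -1.0]]
ft_force: [0.7, -0.5, -0.7]
gripper_width: 59.4
[275.68598169 202.02723621]
(277.2712707519531, 200.9252166748047) 27.355310440063477 [658.32588177 -52.11866193  24.        ]
t 7.3 pos [658.2 -51.1 155. ] slide [-308.1 -216.3  -45.4] ang y -1.9
((415.7500305175781, 255.75001525878906), (41.74205780029297, 16.76007080078125), 71.56504821777344)
[[ 462. -318.]
 [ 477. -362.]
 [ 371. -394.]
 [ 357. -351.]] [ 416.90327212 -356.22125927]
```

```bash
python3 -m creep '{"slide":[[0,0,-50],[-45,-33,0],[-45,-33,0],[-45,-34,0],[-45,-34,0],[-45,-34,0],[-45,-34,0],[-45,-34,0],[0,0,0]],"yaw":[0,10.2,10.2,10.2,10.2,10.2,10.2,9.8,0]}'  0.5
python3 -c "
from h import *
print(np.round(robot.read_state()['joints'],2))
go((412,-358,150))"
```

```text
clock: 8.43
ee_pos: [309.5, -179.0, 202.5]
tool_rot: [[0.957, 0.291, -0.003], [0.291, -0.957, 0.003], [-0.002, -0.004, -1.0]]
ft_force: [1.0, -0.0, -0.3]
gripper_width: 46.0
[-0.74  0.07  1.98 -0.    1.09  0.54]
t 8.425 pos [ 309.5 -179.   202.5] slide [ 46.1 201.3  51.7] ang y -73.1
```

I forgot that the slide axes turn with the yaw. The arm stayed clear of everything, so I correct from here.

```bash
python3 -m creep '{"slide":[[12,50,0],[12,50,0],[11,50,0],[11,51,20],[0,0,0]],"yaw":[0,0,0,0,0]}'
python3 - <<'E'
from h import *
c,im=shot('wrist','pics/w5.png'); go((412,-358,13))
h=cv2.cvtColor(im,cv2.COLOR_RGB2HSV);q=proj(c,(417,-356,6));print(q)
k=comp((h[:,:,1]<22)&(h[:,:,2]<115),q,60)
if k is not None:
  r=cv2.minAreaRect(k);print(r);b=np.array([ray(c,u,6)[:2] for u in cv2.boxPoints(r)]);print(b.round(0),b.mean(0))
E
```

```text
clock: 9.05
ee_pos: [417.2, -361.1, 179.5]
tool_rot: [[0.956, 0.294, -0.003], [0.294, -0.956, 0.004], [-0.002, -0.005, -1.0]]
ft_force: [-0.1, 0.9, -0.6]
gripper_width: 45.8
t 9.1 pos [ 416.6 -359.6  180.7] slide [ -3.7  -2.1 167.7] ang y -72.8
[274.02834085 188.40157208]
((276.087158203125, 208.8761444091797), (76.20743560791016, 19.99082374572754), 88.26429748535156)
[[ 430. -343.]
 [ 436. -361.]
 [ 366. -385.]
 [ 360. -367.]] [ 397.86756501 -363.8801774 ]
```

View pics/w5.png

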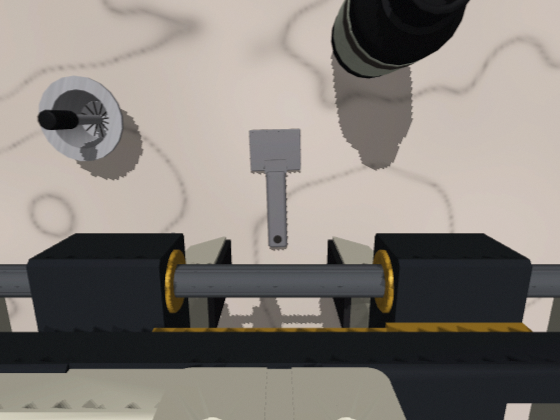

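The scraper lies along the tool x axis: handle end at (277,248), blade edge at (275,129). The strainer is at (85,118) and the open bottle at upper right.

```bash
python3 - <<'E'
from h import *
c=viewer.get_calibration('wrist'); a=ray(c,(277.5,248),12); b=ray(c,(275,129),5); d=(b-a)[:2]; L=np.hypot(*d); print(a,b,L,np.degrees(np.arctan2(d[1],d[0])))
m=a[:2]+d/L*55; print('c',m); g=a[:2]+d/L*50; go((*g,13))
E
```

```text
[ 363.10147195 -374.36075763   12.        ] [ 468.06700801 -339.65626526    5.        ] 110.55390337006654 18.295305998287017
c [ 415.32128787 -357.09545064]
t 9.1 pos [ 416.6 -359.6  180.7] slide [ -5.2  -1.9 167.7] ang y -72.8
```

```bash
python3 -m creep '{"slide":[[-3,-1,55],[-2,-1,55],[0,0,40],[0,0,17],[0,0,0]],"yaw":[-1,0,0,0,0]}'
python3 -m creep '{"slide":[[0,0,0],[0,0,0],[0,0,0],[0,0,0],[0,0,0]],"yaw":[0,0,0,0,0]}' 0.05 25
python3 -m creep '{"slide":[[0,0,-30],[0,0,-40],[0,0,-50],[0,0,-50],[0,0,0]],"yaw":[0,0,0,0,0]}'
python3 -m creep '{"slide":[[0,0,0],[0,0,0],[0,0,0]],"yaw":[10,10,0]}'
python3 - <<'E'
from h import *
a=-.037; R=np.array([[np.cos(a),-np.sin(a)],[np.sin(a),np.cos(a)]]); p=R@[-5,-76]+[655,-130]; print(p); go((*p,19))
E
```

```text
clock: 9.72
ee_pos: [411.0, -358.3, 16.6]
tool_rot: [[0.95, 0.312, -0.001], [0.312, -0.95, 0.001], [-0.0, -0.001, -1.0]]
ft_force: [-0.0, 0.3, 0.7]
gripper_width: 46.2
clock: 10.35
ee_pos: [411.3, -359.2, 17.5]
tool_rot: [[0.95, 0.311, 0.001], [0.311, -0.95, -0.001], [0.001, 0.001, -1.0]]
ft_force: [-1.3, 0.2, 6.0]
gripper_width: 17.5
clock: 10.98
ee_pos: [412.3, -360.4, 190.8]
tool_rot: [[0.95, 0.311, 0.006], [0.311, -0.95, -0.006], [0.003, 0.008, -1.0]]
ft_force: [-1.0, -0.7, -1.0]
gripper_width: 17.5
clock: 11.35
ee_pos: [410.5, -358.4, 185.4]
tool_rot: [[1.0, -0.031, -0.001], [-0.031, -1.0, 0.002], [-0.002, -0.002, -1.0]]
ft_force: [0.3, 0.6, -1.2]
gripper_width: 17.5
[ 647.19206367 -205.76302614]
t 11.35 pos [ 410.5 -358.4  185.4] slide [ 232.1 -159.6  166.4] ang y -91.8
```

```bash
python3 -m creep '{"slide":[[46,-32,0],[46,-32,0],[46,-32,0],[46,-32,0],[48,-32,0],[0,0,40],[0,0,0]],"yaw":[0,0,0,0,0,0,0]}'
python3 -c "
from h import *
go((647,-206,22))"
```

```text
clock: 12.22
ee_pos: [645.9, -204.9, 142.0]
tool_rot: [[1.0, -0.028, -0.009], [-0.028, -1.0, 0.004], [-0.009, -0.004, -1.0]]
ft_force: [-0.7, -0.2, 0.1]
gripper_width: 17.5
t 12.225 pos [ 645.9 -204.9  142. ] slide [  2.2   1.5 120. ] ang y -91.6
```

```bash
python3 -m creep '{"slide":[[0,0,50],[0,0,45],[0,0,18],[0,0,0],[0,0,8],[0,0,0]],"yaw":[0,0,0,0,0,0]}'
python3 -m creep '{"slide":[[0,0,0],[0,0,0],[0,0,0]],"yaw":[0,0,0]}' 0.45
python3 -m creep '{"slide":[[0,0,-20],[0,0,-40],[0,0,-60],[0,0,-60],[0,0,0]],"yaw":[0,0,0,0,0]}'
python3 - <<'E'
from h import *
c,im=shot('top','pics/top1.png'); cv2.imwrite('pics/crop2.png',cv2.resize(np.ascontiguousarray(im[120:220,270:400,::-1]),None,fx=4,fy=4))
c,im=shot('wrist','pics/w6.png'); go((557,-365,200))
E
```

```text
clock: 12.98
ee_pos: [648.5, -206.7, 26.7]
tool_rot: [[0.999, -0.032, 0.001], [-0.032, -0.999, -0.001], [0.001, 0.0, -1.0]]
ft_force: [0.4, -0.5, 0.4]
gripper_width: 17.6
clock: 13.35
ee_pos: [648.2, -206.5, 26.0]
tool_rot: [[0.999, -0.032, 0.0], [-0.032, -0.999, -0.0], [0.0, 0.0, -1.0]]
ft_force: [0.5, -0.3, -0.4]
gripper_width: 39.8
clock: 13.98
ee_pos: [650.6, -207.5, 214.2]
tool_rot: [[0.999, -0.032, 0.013], [-0.032, -0.999, -0.006], [0.013, 0.005, -1.0]]
ft_force: [-0.5, -0.8, -0.8]
gripper_width: 41.4
t 14.075 pos [ 648.1 -206.5  207.5] slide [-85.9 161.3   7.5] ang y -91.9
```

View pics/w6.png

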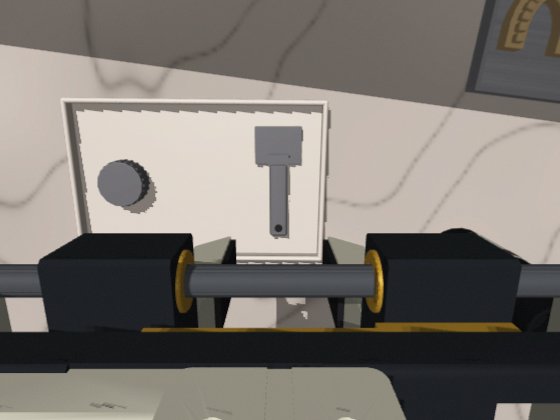

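Cap at (123,183) and scraper at (278,127–237) both lie flat in the tray. Next is the open bottle.

```bash
python3 - <<'E'
from h import *
c=viewer.get_calibration('wrist'); a=ray(c,(278,237),16); b=ray(c,(278,127),9); d=b-a; m=(a+b)/2; q=-.037
R=np.array([[np.cos(q),-np.sin(q)],[np.sin(q),np.cos(q)]]); print('scraper',m,'L',np.hypot(*d[:2]),np.arctan2(d[1],d[0]),'in tray',R.T@(m[:2]-[655,-130]),'cap',R.T@(np.array([658,-52])-[655,-130]))
c=viewer.get_calibration('top');print(ray(c,(449,191),142)); 
E
python3 -m creep '{"slide":[[-17,40,-40],[-17,40,0],[-17,40,0],[-17,40,0],[-17,20,0],[0,0,0]],"yaw":[0,0,0,0,0,0]}' 1
python3 - <<'E'
from h import *
c,im=shot('wrist','pics/w7.png'); go((557,-380,200)); print(proj(c,(557,-380,142)))
E
```

```text
scraper [ 651.06439246 -206.38437354   12.5       ] L 108.49200757275331 -0.03272271150640268 in tray [ -1.10733691 -76.47767866] cap [ 0.11260518 78.05758977]
[ 571.19571431 -393.77380407  142.        ]
clock: 14.82
ee_pos: [555.4, -384.9, 243.8]
tool_rot: [[0.999, -0.036, -0.003], [-0.036, -0.999, 0.002], [-0.003, -0.002, -1.0]]
ft_force: [-0.3, -0.6, -0.1]
gripper_width: 91.5
t 14.875 pos [ 556.4 -383.7  244.2] slide [ 0.5 -3.6 44.2] ang y -91.9
[271.77191431 207.5251868 ]
```

View pics/w7.png

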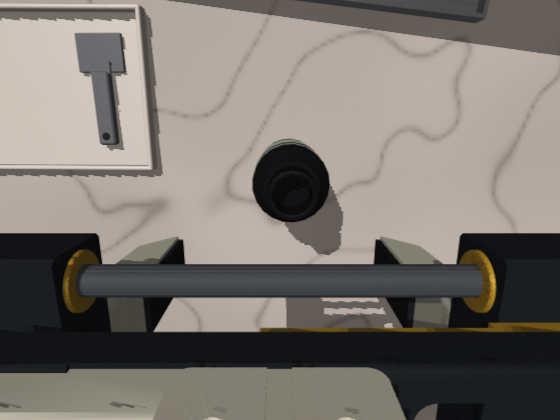

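```bash
python3 - <<'E'
import cv2,numpy as np
im=cv2.imread('pics/w7.png')[130:235,235:345].astype(float); 
cv2.imwrite('pics/crop3.png',cv2.resize(np.clip(im*5,0,255).astype(np.uint8),None,fx=5,fy=5,interpolation=cv2.INTER_CUBIC))
E
```

```text
(no output)
```

View pics/crop3.png

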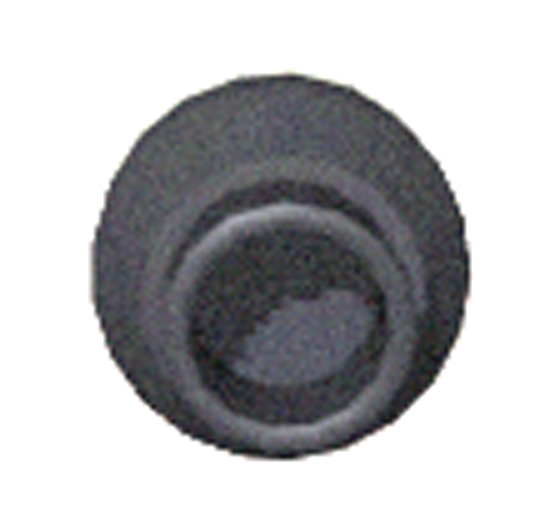

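The rim ring is centred at crop (290,327), which is pixel (293,195). The body circle is at pixel (291,183).

```bash
python3 - <<'E'
from h import *
c=viewer.get_calibration('wrist')
p=ray(c,(293,195.4),142); print(p, ray(c,(291.2,183),100)); go((p[0],p[1],128))
E
```

```text
[ 566.56316358 -394.48231019  142.        ] [ 567.97696805 -394.57978655  100.        ]
t 14.875 pos [ 556.4 -383.7  244.2] slide [ 10.7  10.7 116.1] ang y -91.9
```

```bash
python3 -m creep '{"slide":[[5,5,0],[6,6,0],[0,0,40],[0,0,40],[0,0,25],[0,0,9],[0,0,0]],"yaw":[0,0,0,0,0,0,0]}'
python3 -m creep '{"slide":[[0,0,0],[0,0,0],[0,0,0],[0,0,0],[0,0,0]],"yaw":[0,0,0,0,0]}' 0.3 35
python3 -c "
from h import *
go((655,-130,175))"
```

```text
clock: 15.75
ee_pos: [568.4, -394.8, 131.6]
tool_rot: [[0.999, -0.032, -0.0], [-0.032, -0.999, 0.0], [-0.0, -0.0, -1.0]]
ft_force: [-0.1, -0.4, -0.1]
gripper_width: 91.8
clock: 16.38
ee_pos: [567.9, -395.0, 131.8]
tool_rot: [[0.999, -0.032, 0.0], [-0.032, -0.999, 0.0], [0.0, -0.0, -1.0]]
ft_force: [-0.3, -0.1, -0.1]
gripper_width: 46.3
t 16.375 pos [ 567.9 -395.   131.8] slide [  78.5 -267.7  -43.2] ang y -91.9
```

```bash
python3 -m creep '{"slide":[[0,0,0],[0,0,0],[0,0,0],[0,0,0]],"yaw":[0,0,0,0]}'
python3 -m creep '{"slide":[[0,0,-10],[0,0,-20],[0,0,-20],[0,0,0]],"yaw":[0,0,0,0]}'
```

```text
clock: 16.88
ee_pos: [567.8, -395.0, 131.7]
tool_rot: [[0.999, -0.032, -0.0], [-0.032, -0.999, 0.0], [-0.0, -0.0, -1.0]]
ft_force: [0.5, -0.9, 1.0]
gripper_width: 37.2
clock: 17.38
ee_pos: [568.6, -395.5, 183.7]
tool_rot: [[0.999, -0.032, 0.003], [-0.032, -0.999, -0.002], [0.003, 0.002, -1.0]]
ft_force: [-0.0, 0.3, -3.1]
gripper_width: 36.5
```

```bash
python3 -m creep '{"slide":[[3,-10,0],[6,-20,0],[9,-30,0],[10,-35,0],[10,-35,0],[10,-35,0],[10,-35,0],[9,-30,0],[6,-20,0],[4,-12,0],[1,-5,0],[0,0,0]],"yaw":[0,0,0,0,0,0,0,0,0,0,0,0]}'
python3 -c "
from h import *
go((655,-130,136))"
```

```text
clock: 18.88
ee_pos: [654.3, -131.1, 181.6]
tool_rot: [[0.999, -0.033, -0.0], [-0.033, -0.999, -0.0], [-0.0, 0.0, -1.0]]
ft_force: [-1.2, -0.7, -2.6]
gripper_width: 36.6
t 18.875 pos [ 654.3 -131.1  181.6] slide [ 0.6 -1.1 45.6] ang y -91.9
```

```bash
python3 -m creep '{"slide":[[0,0,15],[0,-1,15],[0,0,8],[0,0,4],[0,0,2],[0,0,0],[0,0,0]],"yaw":[0,0,0,0,0,0,0]}'
python3 -m creep '{"slide":[[0,0,1],[0,0,1],[0,0,0],[0,0,0]],"yaw":[0,0,0,0]}'
```

```text
clock: 19.75
ee_pos: [654.7, -129.7, 138.2]
tool_rot: [[0.999, -0.032, 0.001], [-0.032, -0.999, -0.0], [0.001, 0.0, -1.0]]
ft_force: [-0.4, -0.2, -3.5]
gripper_width: 36.8
clock: 20.25
ee_pos: [654.5, -129.6, 135.7]
tool_rot: [[0.999, -0.032, -0.0], [-0.032, -0.999, 0.0], [-0.0, -0.0, -1.0]]
ft_force: [-0.7, -0.1, -3.1]
gripper_width: 36.8
```

```bash
python3 -m creep '{"slide":[[0,0,0.5],[0,0,0.5],[0,0,0],[0,0,0]],"yaw":[0,0,0,0]}'
```

```text
clock: 20.75
ee_pos: [654.8, -129.7, 135.7]
tool_rot: [[0.999, -0.032, 0.001], [-0.032, -0.999, -0.0], [0.001, 0.0, -1.0]]
ft_force: [-1.7, 0.7, 5.6]
gripper_width: 36.9
```

```bash
python3 -m creep '{"slide":[[0,0,-0.5],[0,0,0],[0,0,0],[0,0,0],[0,0,0]],"yaw":[0,0,0,0,0]}' 0.8
python3 -m creep '{"slide":[[0,0,-20],[0,0,-40],[0,0,-50],[0,0,0],[0,0,0]],"yaw":[0,0,0,0,0]}'
python3 - <<'E'
from h import *
c,im=shot('wrist','pics/w8.png'); go((427,180,200)); q=proj(c,(655,-130,146)); print(q)
x,y=int(q[0])-50,int(q[1])-65
print(x,y); cv2.imwrite('pics/crop4.png',cv2.resize(np.clip(im[y:y+105,x:x+105,::-1].astype(float)*5,0,255).astype(np.uint8),None,fx=5,fy=5,interpolation=cv2.INTER_CUBIC))
E
```

```text
clock: 21.38
ee_pos: [654.5, -129.6, 135.1]
tool_rot: [[0.999, -0.032, -0.0], [-0.032, -0.999, 0.0], [-0.0, -0.0, -1.0]]
ft_force: [0.3, 0.4, -0.1]
gripper_width: 73.2
clock: 22.0
ee_pos: [654.2, -129.5, 244.6]
tool_rot: [[0.999, -0.032, -0.001], [-0.032, -0.999, 0.0], [-0.001, -0.0, -1.0]]
ft_force: [-0.7, -0.5, -0.7]
gripper_width: 73.7
t 22.05 pos [ 653.9 -129.5  243.7] slide [-236.7 -301.9   44.5] ang y -91.9
[278.93691747 209.73891437]
228 144
```

View pics/crop4.png

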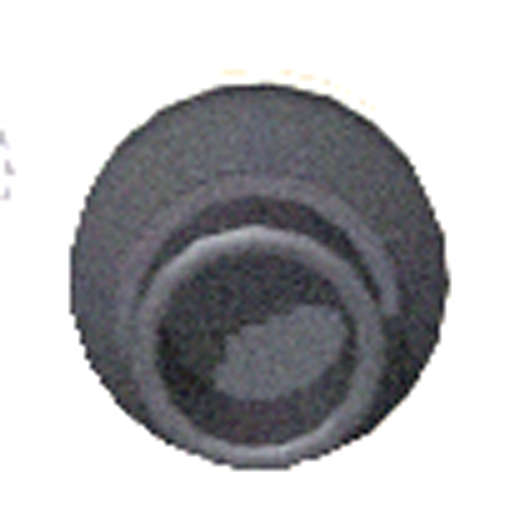

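Rim centre is at pixel (279.8,213.4) and the bottle stands upright. Moving to the funnel.

```bash
python3 - <<'E'
from h import *
c=viewer.get_calibration('wrist'); print(ray(c,(279.8,213.4),146), ray(c,(279.9,198.7),104))
E
python3 -m creep '{"slide":[[-38,-50,0],[-40,-50,0],[-40,-50,0],[-40,-50,0],[-40,-50,0],[-39,-52,0],[0,0,10],[0,0,0]],"yaw":[0,0,0,0,0,0,0,0]}' 1
python3 - <<'E'
from h import *
c,im=shot('wrist','pics/w9.png'); go((427,180,200)); q=proj(c,(427,180,106)); print(q)
E
```

```text
[ 652.04360258 -130.41068539  146.        ] [ 653.24143467 -130.63946519  104.        ]
clock: 23.05
ee_pos: [432.1, 172.3, 233.8]
tool_rot: [[0.999, -0.032, -0.003], [-0.032, -1.0, -0.001], [-0.003, 0.001, -1.0]]
ft_force: [0.9, 0.1, 1.0]
gripper_width: 92.0
t 23.1 pos [432.8 171.9 234.2] slide [-6.  -8.  34.2] ang y -91.9
[268.80781044 207.77292235]
```

View pics/w9.png

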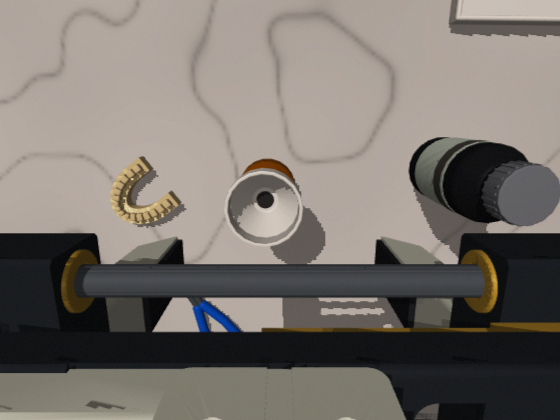

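```bash
python3 - <<'E'
from h import *
c=viewer.get_calibration('wrist'); im=cv2.imread('pics/w9.png'); g=cv2.cvtColor(im,cv2.COLOR_BGR2GRAY); h=cv2.cvtColor(im,cv2.COLOR_BGR2HSV)
print([h[y,x].tolist() for x,y in((264,172),(230,207),(220,207),(299,207),(264,160),(250,240))])
for t in(10,16,22):
    k=comp((h[:,:,1]<t)&(h[:,:,2]>90),(264,207),15)
    if k is not None: print(t,cv2.boundingRect(k),cv2.fitEllipse(k))
p=ray(c,(264,207.5),106); print(p); go((p[0],p[1],93))
E
```

```text
[[14, 23, 211], [14, 28, 102], [10, 25, 183], [15, 27, 152], [14, 248, 72], [16, 26, 127]]
[428.07232971 183.48542857 106.        ]
t 23.1 pos [432.8 171.9 234.2] slide [ -4.9 -11.6 141.2] ang y -91.9
```

```bash
python3 -m creep '{"slide":[[-4,-6,30],[-1,-5,40],[0,0,40],[0,0,25],[0,0,6],[0,0,0]],"yaw":[0,0,0,0,0,0]}'
python3 -m creep '{"slide":[[0,0,0],[0,0,0],[0,0,0],[0,0,0],[0,0,0],[0,0,0]],"yaw":[0,0,0,0,0,0]}' 0.55 15
python3 -m creep '{"slide":[[0,0,-10],[0,0,-20],[0,0,-40],[0,0,-50],[0,0,-30],[0,0,0]],"yaw":[0,0,0,0,0,0]}'
```

```text
clock: 23.85
ee_pos: [428.9, 183.2, 94.3]
tool_rot: [[0.999, -0.034, 0.0], [-0.034, -0.999, 0.0], [0.0, -0.0, -1.0]]
ft_force: [0.5, 0.2, 0.2]
gripper_width: 92.0
clock: 24.6
ee_pos: [428.4, 184.0, 94.7]
tool_rot: [[0.999, -0.032, 0.001], [-0.032, -0.999, 0.0], [0.001, -0.0, -1.0]]
ft_force: [-0.4, -0.2, 5.6]
gripper_width: 64.4
clock: 25.35
ee_pos: [429.0, 184.1, 246.6]
tool_rot: [[0.999, -0.032, 0.005], [-0.032, -0.999, 0.001], [0.005, -0.001, -1.0]]
ft_force: [-0.4, 0.2, -0.9]
gripper_width: 64.5
```

```bash
python3 -c "
from h import *
go((653,-130.4,215))"
```

```text
t 25.35 pos [429.  184.1 246.6] slide [233.8 307.2  32.4] ang y -91.8
```

```bash
python3 -m creep '{"slide":[[10,14,0],[24,32,0],[36,47,0],[38,50,0],[38,50,0],[36,47,0],[28,36,0],[16,21,0],[6,8,0],[2,2,0],[0,0,8],[0,0,0]],"yaw":[0,0,0,0,0,0,0,0,0,0,0,0]}'
python3 - <<'E'
from h import *
go((653,-130.4,178.7))
c,im=shot('scene','pics/s1.png'); cv2.imwrite('pics/crop5.png',cv2.resize(np.ascontiguousarray(im[90:290,140:320,::-1]),None,fx=3,fy=3))
E
```

```text
clock: 26.85
ee_pos: [650.9, -129.0, 235.4]
tool_rot: [[1.0, -0.031, -0.002], [-0.031, -1.0, 0.001], [-0.002, -0.001, -1.0]]
ft_force: [-0.9, -0.0, -0.8]
gripper_width: 64.3
t 26.85 pos [ 650.9 -129.   235.4] slide [ 2.2  1.4 56.7] ang y -91.8
```

View pics/crop5.png

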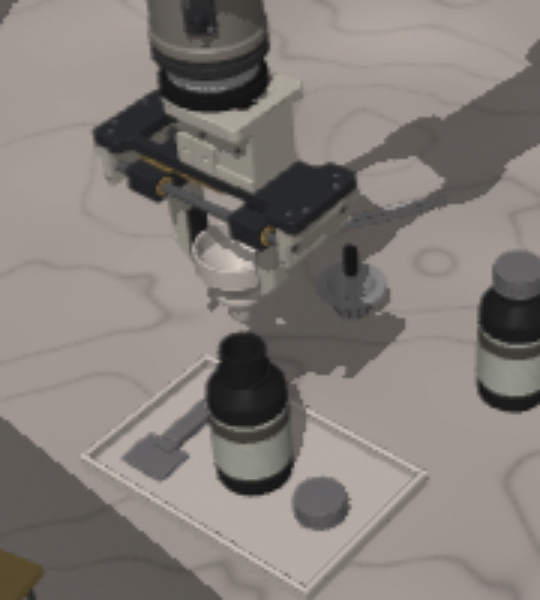

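The funnel hangs upright with its spout over the neck, and the cap and scraper are in place on either side. Lowering with force checks.

```bash
python3 -m creep '{"slide":[[1,0.5,0],[1,1,15],[0,0,10],[0,0,0],[0,0,8],[0,0,4],[0,0,0],[0,0,0]],"yaw":[0,0,0,0,0,0,0,0]}'
python3 -c "
from h import *
go((653,-130.4,178.7))"
```

```text
clock: 27.9
ee_pos: [653.7, -131.7, 199.4]
tool_rot: [[0.999, -0.032, 0.0], [-0.032, -0.999, -0.0], [0.0, 0.0, -1.0]]
ft_force: [-0.3, -1.2, -0.5]
gripper_width: 64.3
t 27.9 pos [ 653.7 -131.7  199.4] slide [-0.8 -1.3 20.7] ang y -91.9
```

```bash
python3 -m creep '{"slide":[[-0.5,-1,5],[0,0,5],[0,0,4],[0,0,0],[0,0,2],[0,0,1],[0,0,0],[0,0,0]],"yaw":[0,0,0,0,0,0,0,0]}'
```

```text
clock: 28.9
ee_pos: [653.2, -130.7, 182.3]
tool_rot: [[0.999, -0.032, 0.0], [-0.032, -0.999, 0.0], [0.0, -0.0, -1.0]]
ft_force: [-0.6, 0.7, -0.8]
gripper_width: 64.4
```

```bash
python3 -m creep '{"slide":[[0,0,1],[0,0,1],[0,0,1],[0,0,0],[0,0,0]],"yaw":[0,0,0,0,0]}'
python3 -m creep '{"slide":[[0,0,0.7],[0,0,0],[0,0,0]],"yaw":[0,0,0]}'
```

```text
clock: 29.52
ee_pos: [653.1, -130.6, 179.2]
tool_rot: [[0.999, -0.032, 0.0], [-0.032, -0.999, 0.0], [0.0, -0.0, -1.0]]
ft_force: [0.5, -0.2, -0.5]
gripper_width: 64.5
clock: 29.9
ee_pos: [653.2, -130.7, 178.8]
tool_rot: [[0.999, -0.032, 0.0], [-0.032, -0.999, -0.0], [0.0, 0.0, -1.0]]
ft_force: [-0.8, 0.2, 2.5]
gripper_width: 64.6
```

Contact comes at the predicted height. Release, back off and look.

```bash
python3 -m creep '{"slide":[[0,0,0],[0,0,0],[0,0,0],[0,0,0]],"yaw":[0,0,0,0]}' 1
python3 -m creep '{"slide":[[0,0,-20],[0,0,-40],[0,0,-50],[0,0,0],[0,0,0]],"yaw":[0,0,0,0,0]}'
python3 - <<'E'
from h import *
c,im=shot('wrist','pics/w10.png'); print(proj(c,(652.7,-130.4,190)));go((431,-189,200))
E
```

```text
clock: 30.4
ee_pos: [653.1, -130.6, 178.4]
tool_rot: [[0.999, -0.032, -0.0], [-0.032, -0.999, 0.0], [-0.0, -0.0, -1.0]]
ft_force: [0.3, -0.2, -0.2]
gripper_width: 91.7
clock: 31.02
ee_pos: [652.8, -130.6, 287.8]
tool_rot: [[0.999, -0.032, -0.001], [-0.032, -0.999, 0.0], [-0.001, -0.0, -1.0]]
ft_force: [0.7, -0.4, -0.4]
gripper_width: 92.1
[278.12473573 211.31071936]
t 31.075 pos [ 652.6 -130.5  287. ] slide [-219.4   65.7   87.5] ang y -91.9
```

View pics/w10.png

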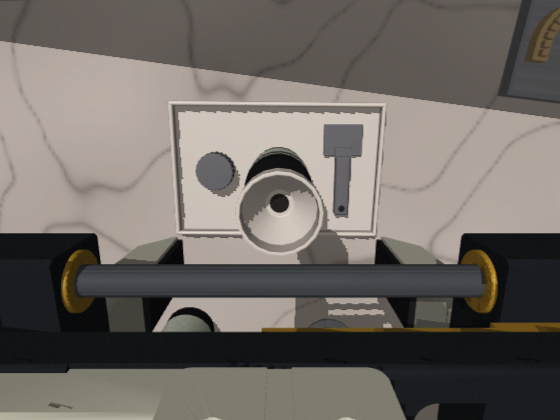

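The funnel's rim is centred at (279,212), against a predicted (278,211), so it is seated. Now the strainer.

```bash
python3 -m creep '{"slide":[[-44,13,0],[-44,13,0],[-44,13,0],[-44,13,0],[-43,13,20],[0,0,60],[0,0,0],[0,0,0]],"yaw":[0,0,0,0,0,0,0,0]}' 0.6
python3 - <<'E'
from h import *
c,im=shot('wrist','pics/w11.png'); print(proj(c,(431,-189,30)));go((431,-189,59))
E
```

```text
clock: 32.08
ee_pos: [433.0, -188.8, 209.5]
tool_rot: [[0.999, -0.032, 0.001], [-0.032, -0.999, -0.0], [0.001, 0.0, -1.0]]
ft_force: [0.3, -0.3, -0.0]
gripper_width: 55.0
[278.63398868 191.2383688 ]
t 32.125 pos [ 433.4 -189.   210. ] slide [-2.70e+00 -1.00e-01  1.51e+02] ang y -91.8
```

View pics/w11.png

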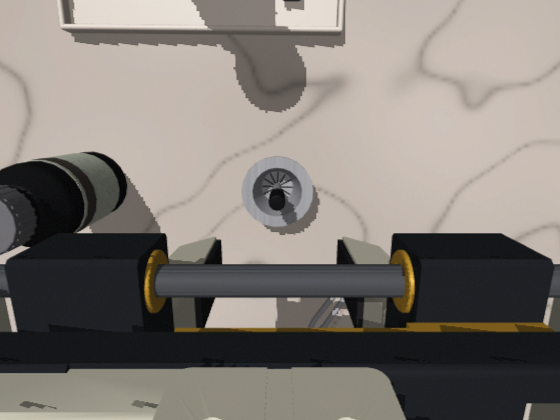

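Rim centre is at (277.5,191.5) and the grip's top at about (277,202).

```bash
python3 - <<'E'
from h import *
c=viewer.get_calibration('wrist'); p=ray(c,(277.5,191.5),31); print(p,ray(c,(277,202),74)); go((p[0],p[1],60))
E
python3 -m creep '{"slide":[[-1,0,50],[-1,0,50],[0,0,35],[0,0,15],[0,0,0],[0,0,0]],"yaw":[0,0,0,0,0,0]}'
python3 -c "
from h import *
go((431,-189,60))"
```

```text
[ 431.57174872 -188.28319067   31.        ] [ 431.4967585  -187.95049254   74.        ]
t 32.125 pos [ 433.4 -189.   210. ] slide [ -2.2  -0.8 150. ] ang y -91.8
clock: 32.88
ee_pos: [431.5, -189.0, 59.9]
tool_rot: [[0.999, -0.032, 0.002], [-0.032, -0.999, -0.001], [0.003, 0.001, -1.0]]
ft_force: [0.1, -0.1, 0.4]
gripper_width: 55.4
t 32.875 pos [ 431.5 -189.    59.9] slide [-0.5 -0.  -0.1] ang y -91.8
```

```bash
python3 -m creep '{"slide":[[0,0,0],[0,0,0],[0,0,0],[0,0,0],[0,0,0],[0,0,0],[0,0,0],[0,0,0]],"yaw":[0,0,0,0,0,0,0,0]}' 0.05 20
python3 -m creep '{"slide":[[0,0,-20],[0,0,-40],[0,0,-50],[0,0,-50],[0,0,-35],[0,0,-15],[0,0,0],[0,0,0]],"yaw":[0,0,0,0,0,0,0,0]}'
python3 -c "
from h import *
go((652.7,-130.4,222))"
```

```text
clock: 33.88
ee_pos: [430.1, -188.4, 58.4]
tool_rot: [[0.999, -0.032, -0.0], [-0.032, -0.999, 0.0], [-0.0, -0.0, -1.0]]
ft_force: [0.2, -0.3, -0.2]
gripper_width: 13.6
clock: 34.88
ee_pos: [429.7, -188.2, 267.5]
tool_rot: [[0.999, -0.032, -0.001], [-0.032, -0.999, 0.001], [-0.001, -0.001, -1.0]]
ft_force: [0.0, -0.0, -1.8]
gripper_width: 13.7
t 34.875 pos [ 429.7 -188.2  267.5] slide [221.1 -64.9  45.2] ang y -91.9
```

```bash
python3 -m creep '{"slide":[[12,-4,0],[26,-8,0],[38,-11,0],[44,-12,0],[42,-12,0],[32,-10,0],[16,-5,0],[7,-2,0],[3,-1,0],[0,0,0],[0,0,0]],"yaw":[0,0,0,0,0,0,0,0,0,0,0]}'
python3 - <<'E'
from h import *
go((651.7,-130.4,220.4))
c,im=shot('wrist','pics/w12.png')
E
```

```text
clock: 36.25
ee_pos: [651.7, -130.9, 268.8]
tool_rot: [[0.999, -0.033, 0.0], [-0.033, -0.999, -0.0], [0.0, 0.0, -1.0]]
ft_force: [-0.3, -0.1, -1.6]
gripper_width: 13.4
t 36.25 pos [ 651.7 -130.9  268.8] slide [-0.1 -0.5 48.4] ang y -91.9
```

View pics/w12.png

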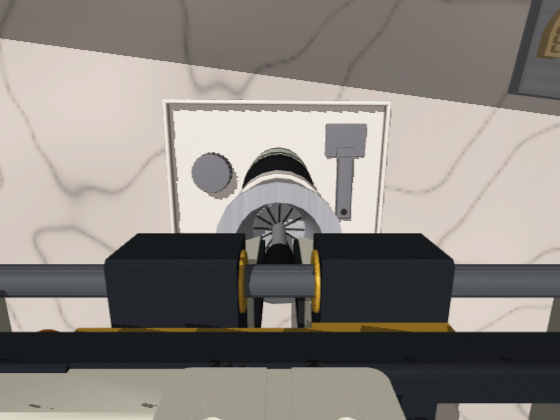

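The strainer is held level, with its rim at x 217–341 (middle 279) over the funnel's column (279). Lowering slowly.

```bash
python3 -m creep '{"slide":[[0,-0.5,10],[0,0,8],[0,0,8],[0,0,6],[0,0,6],[0,0,0],[0,0,0]],"yaw":[0,0,0,0,0,0,0]}'
python3 -m creep '{"slide":[[0,0,3],[0,0,2],[0,0,2],[0,0,0],[0,0,1],[0,0,0],[0,0,0]],"yaw":[0,0,0,0,0,0,0]}'
```

```text
clock: 37.17
ee_pos: [652.3, -130.2, 230.8]
tool_rot: [[0.999, -0.032, 0.001], [-0.032, -0.999, -0.0], [0.001, 0.0, -1.0]]
ft_force: [0.8, 0.7, -0.3]
gripper_width: 13.6
clock: 38.05
ee_pos: [652.2, -130.1, 222.5]
tool_rot: [[0.999, -0.032, 0.0], [-0.032, -0.999, 0.0], [0.0, -0.0, -1.0]]
ft_force: [-0.5, -0.6, -0.5]
gripper_width: 13.0
```

```bash
python3 -m creep '{"slide":[[0,0,1],[0,0,0.7],[0,0,0],[0,0,0]],"yaw":[0,0,0,0]}'
python3 -m creep '{"slide":[[0,0,0.7],[0,0,0],[0,0,0]],"yaw":[0,0,0]}'
```

```text
clock: 38.55
ee_pos: [652.1, -130.1, 220.8]
tool_rot: [[0.999, -0.032, 0.0], [-0.032, -0.999, 0.0], [0.0, -0.0, -1.0]]
ft_force: [-0.6, 0.7, -0.8]
gripper_width: 13.4
clock: 38.92
ee_pos: [652.2, -130.2, 220.3]
tool_rot: [[0.999, -0.032, 0.0], [-0.032, -0.999, -0.0], [0.0, 0.0, -1.0]]
ft_force: [0.3, -0.1, 1.5]
gripper_width: 13.6
```

```bash
python3 -m creep '{"slide":[[0,0,0],[0,0,0],[0,0,0],[0,0,0],[0,0,0]],"yaw":[0,0,0,0,0]}' 0.5
python3 -m creep '{"slide":[[0,0,-20],[0,0,-40],[0,0,-40],[-30,0,0],[-50,0,0],[-50,0,0],[-50,0,0],[0,0,0],[0,0,0]],"yaw":[0,0,0,0,0,0,0,0,0]}'
python3 - <<'E'
from h import *
c,im=shot('scene','pics/s2.png'); 
for n,p in dict(grip=(652.7,-130.4,236),rim=(652.7,-130.4,193),base=(652.7,-130.4,4)).items(): print(n,((proj(c,p)-[140,90])*3).round(0))
cv2.imwrite('pics/crop6.png',cv2.resize(np.ascontiguousarray(im[90:290,140:320,::-1]),None,fx=3,fy=3))
E
```

```text
clock: 39.55
ee_pos: [652.1, -130.1, 220.1]
tool_rot: [[0.999, -0.032, 0.0], [-0.032, -0.999, 0.0], [-0.0, -0.0, -1.0]]
ft_force: [0.1, 0.1, 0.4]
gripper_width: 45.4
clock: 40.67
ee_pos: [472.9, -124.5, 320.7]
tool_rot: [[0.999, -0.033, 0.002], [-0.033, -0.999, -0.001], [0.002, 0.0, -1.0]]
ft_force: [-0.3, -0.8, 0.5]
gripper_width: 46.0
grip [227. 256.]
rim [232. 299.]
base [250. 466.]
```

View pics/crop6.png

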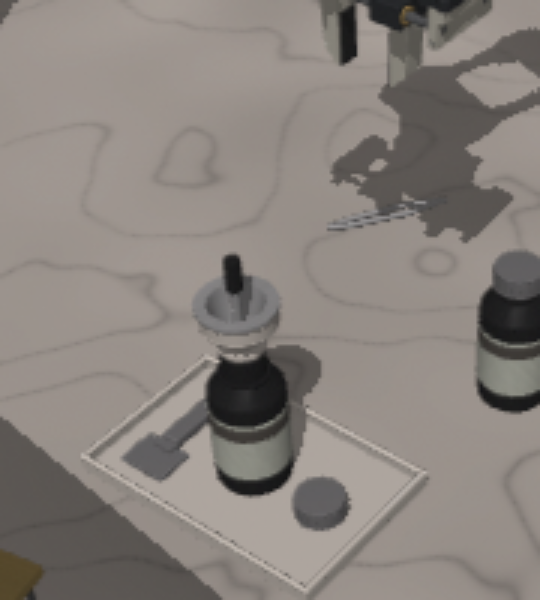

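The stack stands upright in the tray. The grip's top is at (232,256) in the crop against a predicted (227,256), the cap and scraper are on their sides, and the robot is clear. Handing in.

```bash
python3 -c "
from cell import workorder,robot
print(workorder.sign_off(), robot.read_state()['clock'])"
```

```text
the job is handed in; nothing more can be done
the job is handed in; nothing more can be done
```

I handed the job in at about 41 s of robot time. The tray is set up as asked, but the system reports no verdict. I placed the cap first, then the scraper, the open bottle, the funnel and the strainer.

**Measured after placing**, relative to the tray middle:

| Item | Result |
|---|---|
| Cap | 78 mm left, level with the middle |
| Scraper | 76 mm right, 1 mm off level, lined up with the short side to about 0.005 rad |
| Bottle | upright, 2–3 mm from the middle |
| Funnel | touched down at the predicted height, rim within about 1 px of its predicted place |
| Strainer | touched down at the predicted height |

- **Final picture:** it shows the stack standing upright and the gripper clear of it. The capped bottle stands in the same place as before. The dental model is outside that crop, and nothing touched it.
- **Small disagreements:** the top and wrist cameras differed by 4–5 mm on the cap. In the last view the strainer sat 1–3 px from its prediction. Neither affected a placing. I did not measure the strainer's sideways offset after letting go.
- **Slip:** on the way to the scraper I turned and slid in the same rows, so the arm went about 200 mm off course at a safe height. It touched nothing and I corrected it.

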